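# Close the packed tote and bring the label scanner back over it

### The job

The label scanner on its swing arm hangs over the open tote and is in the way of the lid. Swing the arm aside until the scanner is entirely clear of the tote on the stand's side, then lower the lid gently until it is fully shut, without letting it drop. Finally swing the arm back so that the scanner hangs over the middle of the label on the closed lid, let go and leave everything else on the bench where it is.

Things in the scene. Friction and masses are not known exactly. Their poses are not given: they have to be found in the camera images.
- tote: Grey plastic tote, fixed to the bench, filled with small cartons: 180 (x) by 280 (y) by 90 mm high without its lid. Origin: centre of its underside. Its x axis points to the side with the lid's hinge (the far side), its z axis up.
- lid_hinge (a point): Point on the lid's hinge line, at the middle of the tote's far rim: tote frame x +90, y 0, z 90 mm. The hinge line runs along the tote's y axis.
- lid (a joint): Lid angle, rad: 0 = shut (level on the rim), 1.57 = upright, 1.8 = leaning back on its stop; starts open at 1.62 to 1.75. Lid 184 mm from hinge to free edge, 284 mm wide, 8 mm thick, 0.28 to 0.44 kg. Slight hinge friction: it stays when upright or leaning back but falls shut once tipped below about 1.3. No latch. It cannot pass the scanner arm.
- lid_bar (a point): Centre of the lid's pull bar: round, black, 12 mm in diameter, 108 mm free length, parallel to the hinge, 40 mm beyond the lid's free edge on two side pieces (34 mm open gap to the edge). At lid angle q it is at tote x = 90 - 224 cos q + 4 sin q, y = 0, z = 90 + 224 sin q + 4 cos q mm. The bar can turn in the fingers.
- label (a point): Centre of the white paper label, 100 by 115 mm, in the middle of the lid's upper (outer) face, 90 mm from the hinge line. With the lid shut it is above the middle of the tote at 99 mm height.
- stand: Scanner stand, fixed to the bench on the -y side of the tote: 110 mm square base plate and an upright post 30 mm in diameter. Origin: underside of the base, on the post's axis. The swing arm turns about this vertical axis; its hub and bar (22 mm wide) reach 214 mm high.
- swing (a joint): Swing arm angle about the stand's vertical axis, rad, counter-clockwise from above: at 0 the arm would point along the stand's y axis; growing values swing the scanner towards the robot and then clear of the tote on its -y side. Limits 0 and 1.95. Friction holds it wherever it is left; about 1 N at the knob moves it.
- head (a point): Centre of the scanner's window, on the underside of the scanner at 153 mm height and 277 mm from the stand's axis. The scanner is a black box 75 mm along the arm, 60 mm across, from 153 to 195 mm height.
- knob (a point): Middle of the upright round knob on top of the scanner, straight above the window at 233 mm height: 24 mm in diameter, graspable from 213 to 256 mm height. The arm is moved by it.
- dispenser: Bystander: yellow tape dispenser, 130 by 55 by 100 mm high, origin under its middle.
- carton: Bystander: small closed carton 110 by 80 by 60 mm, origin under its middle.
- tape: Bystander: roll of brown tape lying flat, 100 mm in diameter, 48 mm high, origin under its middle.
- cutter: Bystander: box cutter lying flat beside the tote, 145 by 22 by 18 mm, origin under its middle.

How it is judged:
On the way, in this order (a step that is already met when the one before it is completed fails the run):
1. the scanner is swung clear of the tote while the lid is still open (y of head in the frame of tote below -0.17 m and value of joint lid above 1.3 rad), for 0.2 s.
2. the lid is shut while the scanner is clear (value of joint lid below 0.03 rad and y of head in the frame of tote below -0.165 m), for 0.2 s.
3. the scanner is back over the label (horizontal distance between head and label below 0.035 m and value of joint lid below 0.03 rad), for 0.2 s.
At the end, for the whole second after the job is handed in: The lid is shut (within 0.03 rad), the scanner's window is within 35 mm, seen from above, of the label's centre, and the arm is at rest (all of step 3 and velocity of joint swing between -0.05 and 0.05 rad/s); the robot touches nothing.
It fails at once if the lid slams: it comes down the last 0.3 rad faster than 2 rad/s (value of joint lid below 0.3 rad and velocity of joint lid below -2 rad/s).
It fails at once if the lid is brought down with the scanner still over the tote (value of joint lid between 0.12 and 1.2 rad and y of head in the frame of tote above -0.15 m).
It fails at once if a bystander is moved by more than 30 mm (distance of any of dispenser, carton, tape, cutter from where it was at the start of the episode above 0.03 m).
It also fails if it takes over 72 s, if anything falls off the work surface, if the arm or the gripper's body presses on something with over 40 N, if the wrist force passes 120 N, or if a joint passes its speed limit or range.

### The arm

A 6-joint arm with a two-finger parallel gripper is mounted at the origin on the work surface. World frame = base frame: x ahead of the robot, y to its left, z up, the work surface at z = 0. Lengths are in m, angles in rad, forces in N, time in s.
With the tool pointing down it reaches from about 0.275 to 0.75 m from the base axis. Payload 10.2 kg.
Tool frame: the origin (TCP) lies between the finger pads; the fingertips stand 22 mm ahead of it and the grasp point (between the pads) lies 3 mm ahead of it; z points along the fingers, y is the line along which they close (so a half turn about z gives the same grasp; the last joint's range is limited). The gripper opens to 88 mm and grips with 3 to 60 N. Pads are 18 mm wide; open, the fingers measure 123 mm over their backs; the gripper's body (75 mm by 187 mm) begins 45 mm behind the grasp point.
Start: joints at [-1.381, 0.313, 1.498, -0, 1.331, -0.223], TCP at [0.211, -0.481, 0.261] pointing down, gripper open.
Joint ranges: [-2.94, 2.94], [-0.97, 2.17], [0.19, 2.56], [-1.23, 4.37], [0.02, 3.11], [-2.88, 2.88]. Speed limits (rad/s): [2.39, 2.39, 3.01, 3.14, 3.14, 3.14].

### API

Orientations are given as a rotation vector (axis times angle).
In Python, from workcell import env, vision, ticket gives the robot as it stands. The module is installed in compiled form; this text tells all that it offers.
- The arm moves only by the shell command python3 -m jog 'ROWS' [FORCE]. ROWS is a JSON object of lists of equal length, an entry for each row: "hand": the closure, from -1 (fully open) to 1 (shut); "delta_pos": the shift along the tool's x, y, z in mm, a list of three; "turn": the turn, a rotation vector about the tool's x, y, z in rad, a list of three. In form: {"hand": [hand, ...], "delta_pos": [[tx, ty, tz], ...], "turn": [[rx, ry, rz], ...]}. A call has exactly 5 rows; each row shifts and turns the commanded pose from where the row before left it, along the tool's axes as they then stand; what a row does not reach is not made up. A row lasts 1/8 s, in which the tool goes at most 62.5 mm and 10.7 degrees, less where a joint would pass 70% of its speed; a pose out of reach is approached as far as the arm can. A call is refused whole if a number of a shift passes 62.5 or a number of a turn 0.188, either way. A call with a gripper value outside its range is refused whole. The fingers move at their own pace and stop on an object; FORCE is the grip in N (left out, the last holds). Time passes only in rows, so rows that do not move let the fingers close, or fill a call up. It gives the time, the measured TCP pose, the force, the opening and the grip force at its end, in the units of the state.
- env.state(): the state, without advancing time (a new reading comes with each control period).
- vision.get_image(name): name is "side" or "top" or "wrist"; returns a dict with "frame" (480x640x3 uint8, blue, green, red), "camera_matrix" (3x3 intrinsics, pixels), "rvec" (rotation vector, rad) and "tvec" (3), from world to camera coordinates, as OpenCV has them. Camera axes: x right, y down, z forward; pixel columns grow to the right and rows downward; lengths in m; the calibration is good to about 2 mm. A picture is of the moment at which its call begins. There is no depth.
- ticket.job_done(): hands the job in; it is judged then, once.
The state is a dict: "t": time; "qpos": joint angles; "dq": joint speeds; "effort": joint torques, N m; "tool_pos": TCP position; "tool_rot": TCP orientation; "wrist_force": force on the tool from outside, world axes, zero at the start; "ft_torque": the same for the moment, N m; "finger_gap": finger opening in m; "grip_force": force on a finger pad.
Only numpy, scipy, OpenCV 4.12 (cv2) and the standard library are available. Lean on these libraries where they do the work, as an engineer would, in place of code of your own. Each camera call takes 0.05 s, during which the arm holds its last target. There are 200 camera calls.

## Working session

There is one attempt and no reset: what is moved stays moved. The work goes in short steps, Python scripts to look and compute and a shell command to move; the robot and the scene stay as the last step left them, time stands still between calls to the robot, and variables do not carry over. Pictures are saved under pics/ and viewed, at most 10 in all, crops included, and the job is handed in when it is done.

```bash
mkdir -p pics; cat > h.py <<'E'
import numpy as np, cv2
from scipy.spatial.transform import Rotation as R
from workcell import env, vision, ticket
def cam(n):
    d=vision.get_image(n); return d
def save(n,f):
    d=cam(n); cv2.imwrite('pics/'+f,d['frame']); np.savez('pics/'+f+'.npz',**d); return d
def ray(d,u,v):
    K=np.array(d['camera_matrix']);Rm=cv2.Rodrigues(np.array(d['rvec'],float))[0];t=np.array(d['tvec'],float).ravel()
    p=cv2.undistortPoints(np.array([[[u,v]]],float),K,None)[0,0]
    return -Rm.T@t, Rm.T@np.array([p[0],p[1],1])
def onz(d,u,v,z):
    c,r=ray(d,u,v); return c+r*(z-c[2])/r[2]
def proj(d,P):
    return cv2.projectPoints(np.array(P,float).reshape(-1,3),np.array(d['rvec'],float),np.array(d['tvec'],float),np.array(d['camera_matrix']),None)[0][:,0]
E
python3 - <<'E'
from h import *
save('top','top0.png');save('side','side0.png')
s=env.state();print({k:np.round(v,3) for k,v in s.items()}); print(R.from_rotvec(s['tool_rot']).as_matrix().round(3))
E
```

```text
{'t': np.float64(0.1), 'qpos': array([-1.381,  0.313,  1.498, -0.   ,  1.331, -0.223]), 'dq': array([-0.001, -0.003, -0.001, -0.   ,  0.   ,  0.001]), 'effort': array([ 3.0000e-03, -4.0282e+01, -2.5264e+01,  7.0000e-02,  3.4000e-02,
       -0.0000e+00]), 'tool_pos': array([ 0.211, -0.481,  0.26 ]), 'tool_rot': array([-3.074, -0.644, -0.   ]), 'wrist_force': array([-0.354,  0.309,  0.313]), 'ft_torque': array([ 0.022, -0.01 , -0.036]), 'grip_force': np.float64(0.0), 'finger_gap': np.float64(0.088)}
[[ 0.916  0.401 -0.   ]
 [ 0.401 -0.916  0.001]
 [ 0.    -0.001 -1.   ]]
```

View pics/top0.png

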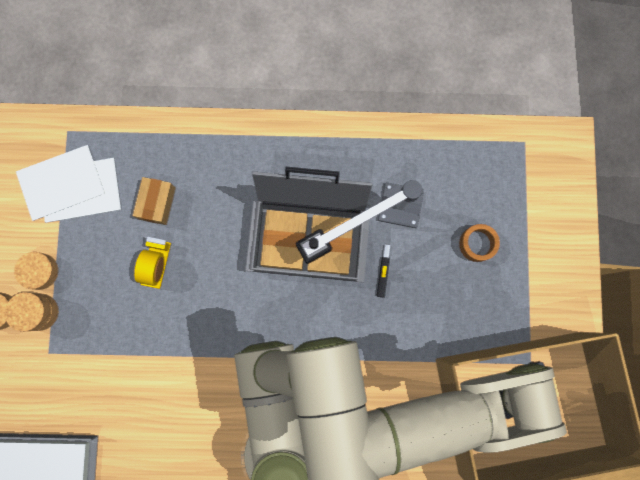

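View pics/side0.png

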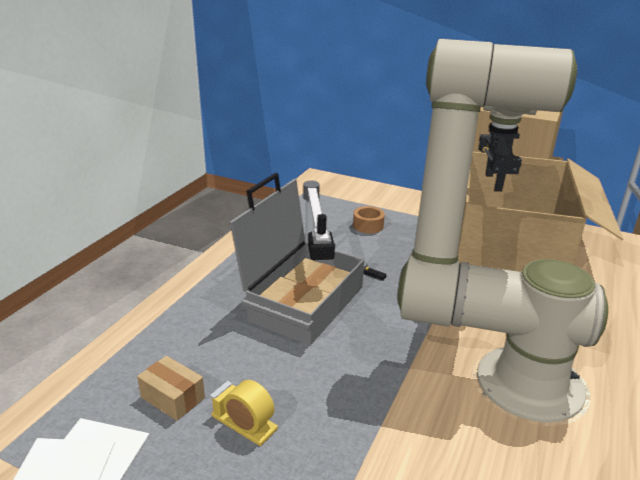

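The top view shows the tote with its front rim from about (250,271) to (361,279), the knob at (314,243), the hub at (412,188) and the lid bar at (312,172). The side view confirms the lid is leaning back and the scanner is over the tote. I'll enlarge the crop to get precise pixels.

```bash
python3 - <<'E'
import cv2
f=cv2.imread('pics/top0.png')[160:300,240:430]; cv2.imwrite('pics/c1.png',cv2.resize(f,None,fx=4,fy=4,interpolation=cv2.INTER_CUBIC))
E
```

```text
(no output)
```

View pics/c1.png

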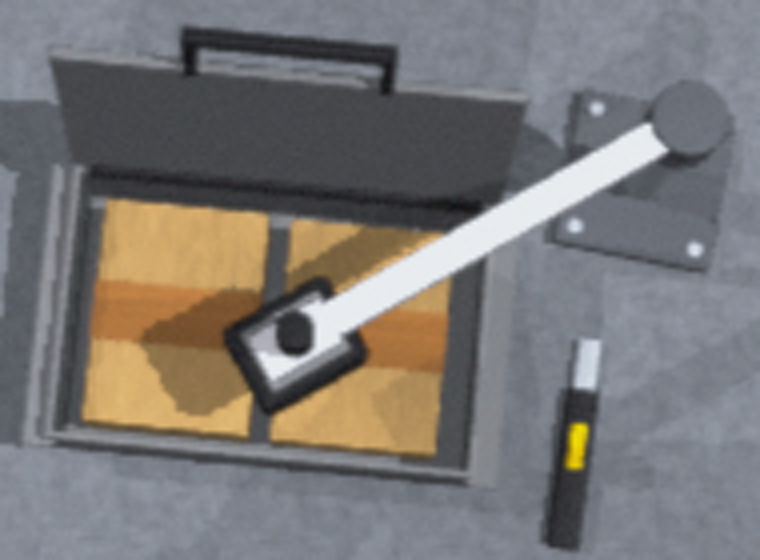

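The crop shows the rim's front corners at about (22,445) and (495,487), the hub at (690,118), the knob top at (295,330) and the lid bar from (185,35) to (395,52), all in crop pixels at 4x.

```bash
cat > m.py <<'E'
from h import *
d=np.load('pics/top0.png.npz')
g=lambda x,y,z: onz(d,240+x/4-.4,160+y/4-.4,z)
a=g(22,445,.09);b=g(495,487,.09);print('front',a,b,np.linalg.norm(a-b))
a2=g(50,437,.09);b2=g(470,482,.09);print('alt',np.linalg.norm(a2-b2))
hub=g(690,118,.214);kn=g(295,328,.256);print('hub',hub,'knob',kn,np.linalg.norm((hub-kn)[:2]))
yd=(a-b)/np.linalg.norm(a-b);yd[2]=0
xd=np.array([yd[1],-yd[0],0]);m=(a+b)/2;T=m+xd*.09;T[2]=0
print('tote',T,'yaw',np.arctan2(yd[1],yd[0])-np.pi/2)
f=lambda P:(np.dot(P-T,xd)*1e3,np.dot(P-T,yd)*1e3)
print('hub,knob in tote',f(hub),f(kn),'label r',np.hypot(*f(hub)))
for q in np.arange(1.6,1.78,.02):
    B=T+xd*(.09-.224*np.cos(q)+.004*np.sin(q));B[2]=.09+.224*np.sin(q)+.004*np.cos(q)
    p=proj(d,B)[0];print(round(q,2),B.round(3),(p-[240,160]+.4)*4)
s=np.load('pics/side0.png.npz')
Bh=T+xd*.09; Bh[2]=.09
print('side hinge ends',proj(s,[Bh+yd*.14,Bh-yd*.14]),'front',proj(s,[a,b]),'knob top',proj(s,kn))
for n,u,v,z in [('carton',153,200,.06),('disp',153,263,.05),('tape',481,243,.048),('cutter',383,270,.018)]: print(n,onz(d,u,v,z))
E
python3 m.py
```

```text
front [0.47560684 0.11563168 0.09      ] [ 0.45526329 -0.19172472  0.09      ] 0.3080289173497583
alt 0.27412410059758463
hub [ 0.67467659 -0.29835102  0.214     ] knob [ 0.53448213 -0.06085955  0.256     ] 0.2757837687484182
tote [ 0.55523857 -0.0439905   0.        ] yaw -0.06609237645858701
hub,knob in tote (np.float64(135.97630645283004), np.float64(-245.91697863664623)) (np.float64(-19.59701475407393), np.float64(-18.203059796065748)) label r 281.0066125526776
1.6 [ 0.656 -0.051  0.314] [281.58087744 102.57809249]
1.62 [ 0.66  -0.051  0.314] [282.29892617  94.99386796]
1.64 [ 0.664 -0.051  0.313] [283.01654735  87.46605296]
1.66 [ 0.669 -0.052  0.313] [283.73331595  79.99899459]
1.68 [ 0.673 -0.052  0.312] [284.44880931  72.59697475]
1.7 [ 0.678 -0.052  0.312] [285.1626076   65.26420564]
1.72 [ 0.682 -0.052  0.311] [285.87429429  58.00482548]
1.74 [ 0.687 -0.053  0.31 ] [286.58345657  50.82289435]
1.76 [ 0.691 -0.053  0.309] [287.28968583  43.72239027]
side hinge ends [[249.34159021 291.43141511]
 [307.58087926 241.02368968]] front [[311.89373142 317.96366817]
 [369.26420351 256.26088275]] knob top [[322.73661925 214.58631148]]
carton [0.6629336  0.37396543 0.06      ]
disp [0.49415741 0.36631439 0.05      ]
tape [ 0.56830474 -0.51073546  0.048     ]
cutter [ 0.49205714 -0.25049829  0.018     ]
```

```bash
cat > to.py <<'E'
import sys
from h import *
s=env.state();M=R.from_rotvec(s['tool_rot'])
P=np.array([float(v) for v in sys.argv[1:4]])
print('t',s['t'],'tcp',s['tool_pos'].round(4),'tool delta mm',(M.inv().apply(P-s['tool_pos'])*1e3).round(1),'F',s['wrist_force'].round(1),'gap',round(float(s['finger_gap']),4),'q',s['qpos'].round(2))
y=M.as_matrix();print('z',y[:,2].round(3),'yaw of tool y deg',np.degrees(np.arctan2(y[1,1],y[0,1])).round(1))
E
python3 -m jog '{"hand":[-1,-1,-1,-1,-1],"delta_pos":[[0,0,-45],[0,0,0],[0,0,0],[0,0,0],[0,0,0]],"turn":[[0,0,0],[0,0,0.18],[0,0,0.18],[0,0,0.18],[0,0,0.18]]}' 10; python3 to.py 0.534 -0.061 0.30
```

```text
t: 0.72
tool_pos: [0.2106, -0.4808, 0.3054]
tool_rot: [-3.102, 0.49, 0.0]
wrist_force: [-0.5, 0.2, 0.9]
finger_gap: 0.088
grip_force: 0.0
t 0.725 tcp [ 0.2106 -0.4808  0.3054] tool delta mm [ 178.4 -499.     5.7] F [-0.5  0.2  0.9] gap 0.088 q [-1.38  0.28  1.42 -0.    1.44  0.5 ]
z [-0.     0.001 -1.   ] yaw of tool y deg -107.9
```

```bash
J='python3 -m jog'; python3 -m jog '{"hand":[-1,-1,-1,-1,-1],"delta_pos":[[18,-50,0],[18,-50,0],[18,-50,0],[18,-50,0],[18,-50,0]],"turn":[[0,0,0],[0,0,0],[0,0,0],[0,0,0],[0,0,0]]}' >/dev/null;  python3 -m jog '{"hand":[-1,-1,-1,-1,-1],"delta_pos":[[18,-50,0],[18,-50,0],[18,-50,0],[18,-50,0],[0,0,0]],"turn":[[0,0,0],[0,0,0],[0,0,0],[0,0,0],[0,0,0]]}'; python3 to.py 0.534 -0.061 0.30; python3 -c "
from h import *
save('wrist','w1.png')"
```

```text
t: 1.98
tool_pos: [0.5021, -0.0985, 0.3052]
tool_rot: [-3.105, 0.474, 0.001]
wrist_force: [-0.1, -0.0, -0.4]
finger_gap: 0.0878
grip_force: 0.0
t 1.975 tcp [ 0.5021 -0.0985  0.3052] tool delta mm [ 19.3 -45.3   5.2] F [-0.1 -0.  -0.4] gap 0.0878 q [-0.42  0.25  1.46  0.    1.43  1.45]
z [-0.001  0.001 -1.   ] yaw of tool y deg -107.3
```

View pics/w1.png

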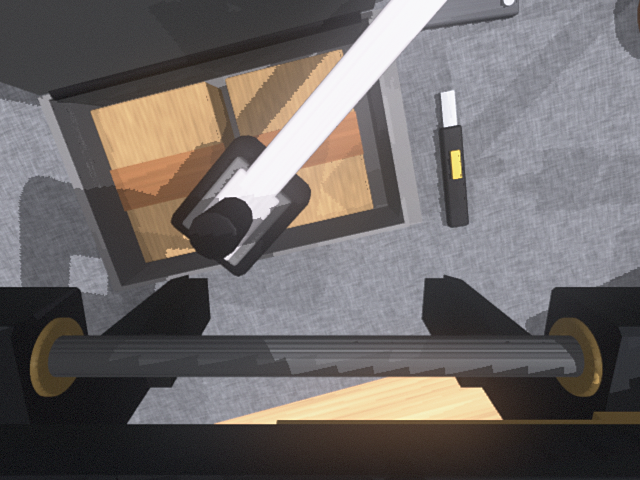

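The wrist view shows the knob top at about (220,232), between and ahead of the fingers. I'll check that against the top-view estimate.

```bash
python3 -c "
from h import *
d=np.load('pics/w1.png.npz')
print(onz(d,220,232,.256),onz(d,228,225,.25),proj(d,[.5345,-.061,.256]),proj(d,[.5345,-.061,.215]))
f=d['frame'];m=(f.max(2)<50).astype(np.uint8);m[275:]=0
print([x[0] for x in np.argwhere(m[:, 222]>0)[[0,-1]]] , np.argwhere(m[235]>0)[[0,-1]].ravel())
"
```

```text
[ 0.53638376 -0.06223065  0.256     ] [ 0.53746683 -0.06519014  0.25      ] [[218.98188365 236.49467637]] [[236.56652063 217.7190533 ]]
[np.int64(46), np.int64(264)] [186 243]
```

```bash
python3 -m jog '{"hand":[-1,-1,-1,-1,-1],"delta_pos":[[10,-22,0],[10,-22,0],[0,0,0],[0,0,30],[0,0,20]],"turn":[[0,0,0],[0,0,0],[0,0,0],[0,0,0],[0,0,0]]}'; python3 to.py 0.535 -0.062 0.242
```

```text
t: 2.65
tool_pos: [0.5324, -0.0665, 0.2547]
tool_rot: [3.104, -0.483, -0.002]
wrist_force: [-0.4, 0.4, 0.2]
finger_gap: 0.088
grip_force: 0.0
t 2.65 tcp [ 0.5324 -0.0665  0.2547] tool delta mm [ 1.1 -5.  12.7] F [-0.4  0.4  0.2] gap 0.088 q [-0.34  0.34  1.47 -0.    1.33  1.54]
z [-0.001 -0.    -1.   ] yaw of tool y deg -107.7
```

```bash
python3 -m jog '{"hand":[-1,-1,1,1,1],"delta_pos":[[1,-3,12],[0,0,0],[0,0,0],[0,0,0],[0,0,0]],"turn":[[0,0,0],[0,0,0],[0,0,0],[0,0,0],[0,0,0]]}' 8;python3 -m jog '{"hand":[1,1,1,1,1],"delta_pos":[[0,0,0],[0,0,0],[0,0,0],[0,0,0],[0,0,0]],"turn":[[0,0,0],[0,0,0],[0,0,0],[0,0,0],[0,0,0]]}' 8; python3 - <<'E'
from h import *
s=env.state();M=R.from_rotvec(s['tool_rot']);h=np.array([.6747,-.2984]);p=s['tool_pos'][:2]
r=p-h;print(p,'r',np.hypot(*r),'ang',np.arctan2(-r[0],r[1]))
a0=np.arctan2(-r[0],r[1]);prev=p
for a in np.linspace(a0,1.5,11)[1:]:
    n=h+.277*np.array([-np.sin(a),np.cos(a)]);print((M.inv().apply(np.r_[n-prev,0])*1e3).round(1),n.round(3));prev=n
E
```

```text
t: 3.28
tool_pos: [0.5354, -0.0626, 0.2441]
tool_rot: [3.104, -0.481, 0.001]
wrist_force: [-0.4, -0.8, -0.5]
finger_gap: 0.0601
grip_force: 0.0
t: 3.9
tool_pos: [0.535, -0.0619, 0.2436]
tool_rot: [-3.103, 0.48, 0.002]
wrist_force: [-2.3, 4.5, 0.7]
finger_gap: 0.0234
grip_force: 8.0
[ 0.53499602 -0.0618594 ] r 0.27471559830369996 ang 0.53348879521151
[-18.6  19.3   0. ] [ 0.511 -0.075]
[-14.8  22.3   0. ] [ 0.491 -0.091]
[-12.6  23.6  -0. ] [ 0.472 -0.11 ]
[-10.2  24.7  -0. ] [ 0.454 -0.131]
[-7.8 25.6 -0. ] [ 0.439 -0.153]
[-5.3 26.2 -0. ] [ 0.426 -0.176]
[-2.7 26.6 -0. ] [ 0.416 -0.201]
[-0.1 26.8 -0. ] [ 0.407 -0.226]
[ 2.4 26.7 -0. ] [ 0.402 -0.252]
[ 5.  26.3 -0. ] [ 0.398 -0.279]
```

```bash
python3 -m jog '{"hand":[1,1,1,1,1],"delta_pos":[[-8,10,0],[-9,10.5,0],[-7.4,11.1,0],[-7.4,11.2,0],[-6.3,11.8,0]],"turn":[[0,0,0],[0,0,0],[0,0,0],[0,0,0],[0,0,0]]}' 8;python3 -m jog '{"hand":[1,1,1,1,1],"delta_pos":[[-6.3,11.8,0],[-10.2,24.7,0],[-7.8,25.6,0],[-5.3,26.2,0],[0,0,0]],"turn":[[0,0,0],[0,0,0],[0,0,0],[0,0,0],[0,0,0]]}' 8; python3 to.py 0.398 -0.279 0.2436
```

```text
t: 4.53
tool_pos: [0.4819, -0.1032, 0.2436]
tool_rot: [-3.104, 0.48, 0.001]
wrist_force: [-3.2, 3.3, -1.0]
finger_gap: 0.0235
grip_force: 8.0
t: 5.15
tool_pos: [0.4268, -0.1798, 0.2438]
tool_rot: [3.103, -0.485, -0.0]
wrist_force: [-1.4, 0.2, 0.2]
finger_gap: 0.0237
grip_force: 8.0
t 5.15 tcp [ 0.4268 -0.1798  0.2438] tool delta mm [  2.8 103.2   0.3] F [-1.4  0.2  0.2] gap 0.0237 q [-0.65  0.19  1.7  -0.    1.25  1.23]
z [-0.    -0.001 -1.   ] yaw of tool y deg -107.8
```

Going well; I'll finish the swing.

```bash
python3 -m jog '{"hand":[1,1,1,1,1],"delta_pos":[[-2.7,26,0],[-0.1,26,0],[2.4,26,0],[4,22,0],[0,0,0]],"turn":[[0,0,0],[0,0,0],[0,0,0],[0,0,0],[0,0,0]]}' 8; python3 to.py 0.398 -0.279 0.2436;  python3 -m jog '{"hand":[-1,-1,-1,-1,-1],"delta_pos":[[0,0,0],[0,0,0],[0,0,0],[0,0,-30],[0,0,-40]],"turn":[[0,0,0],[0,0,0],[0,0,0],[0,0,0],[0,0,0]]}' 8;  python3 - <<'E'
from h import *
d=save('top','top1.png'); cv2.imwrite('pics/c2.png',cv2.resize(d['frame'][130:330,200:440],None,fx=3,fy=3,interpolation=cv2.INTER_CUBIC))
E
python3 to.py 0.63 -0.056 0.37
```

```text
t: 5.78
tool_pos: [0.4008, -0.2758, 0.2439]
tool_rot: [3.103, -0.483, 0.001]
wrist_force: [-2.0, -0.5, 2.9]
finger_gap: 0.0235
grip_force: 8.0
t 5.775 tcp [ 0.4008 -0.2758  0.2439] tool delta mm [-1.7  3.9  0.3] F [-2.  -0.5  2.9] gap 0.0235 q [-0.84  0.24  1.64 -0.    1.26  1.04]
z [ 0.    -0.001 -1.   ] yaw of tool y deg -107.7
t: 6.4
tool_pos: [0.4007, -0.2742, 0.3141]
tool_rot: [-3.103, 0.48, 0.002]
wrist_force: [0.4, -0.3, 0.4]
finger_gap: 0.072
grip_force: 0.0
t 6.45 tcp [ 0.4016 -0.2751  0.3197] tool delta mm [ 151.9 -277.7  -50.3] F [ 0.8 -0.6  5. ] gap 0.0757 q [-0.84  0.19  1.51  0.    1.44  1.04]
z [ 0.005 -0.005 -1.   ] yaw of tool y deg -107.6
```

View pics/c2.png

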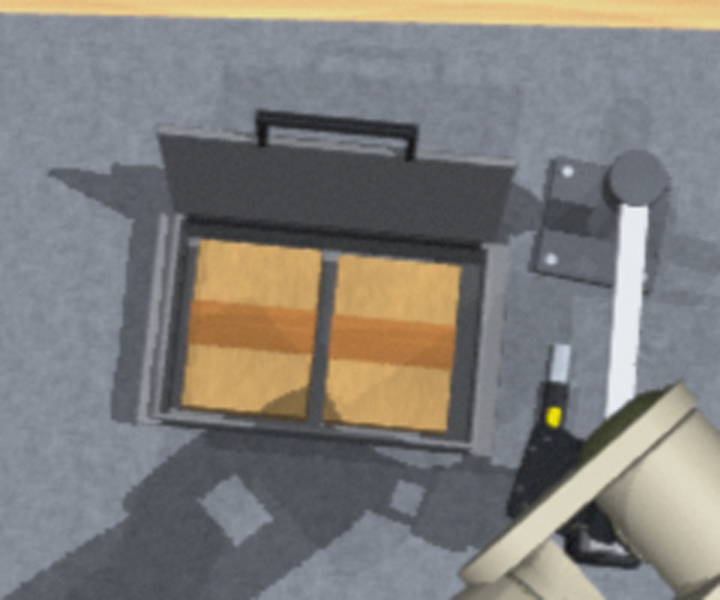

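The scanner hangs clear on the stand's side, with the arm pointing at the robot. The bar runs from (260,115) to (415,128) in the crop. Next I rise and turn the tool so the fingers close across the bar.

```bash
python3 -m jog '{"hand":[-1,-1,-1,-1,-1],"delta_pos":[[0,0,-25],[0,0,-25],[0,0,0],[0,0,0],[0,0,0]],"turn":[[0,0,-0.18],[0,0,-0.18],[0,0,-0.18],[0,0,-0.18],[0,0,-0.18]]}' 8 >/dev/null;  python3 -m jog '{"hand":[-1,-1,-1,-1,-1],"delta_pos":[[0,0,0],[0,0,0],[0,0,0],[0,0,0],[0,0,0]],"turn":[[0,0,-0.18],[0,0,-0.18],[0,0,-0.18],[0,0,-0.18],[0,0,-0.18]]}' 8;  python3 - <<'E'
from h import *
d=np.load('pics/top1.png.npz')
for z in (.309,.312): print([onz(d,200+x/3-.33,130+y/3-.33,z) for x,y in((260,115),(415,128),(337.5,121.5))])
E
python3 to.py 0.60 -0.056 0.37
```

```text
t: 7.7
tool_pos: [0.4009, -0.2744, 0.3636]
tool_rot: [2.3, 2.14, 0.0]
wrist_force: [-0.1, 0.6, 0.0]
finger_gap: 0.0882
grip_force: 0.0
[array([0.69560228, 0.00444428, 0.309     ]), array([ 0.6882959 , -0.11374709,  0.309     ]), array([ 0.69194862, -0.05465912,  0.309     ])]
[array([0.69482906, 0.00427335, 0.312     ]), array([ 0.68753922, -0.11365054,  0.312     ]), array([ 0.69118367, -0.05469629,  0.312     ])]
t 7.7 tcp [ 0.4009 -0.2744  0.3636] tool delta mm [232.1 183.   -6.4] F [-0.1  0.6  0. ] gap 0.0882 q [-0.84  0.17  1.41  0.    1.56 -0.77]
z [ 0. -0. -1.] yaw of tool y deg -4.1
```

```bash
python3 -m jog '{"hand":[-1,-1,-1,-1,-1],"delta_pos":[[38,30,-3],[38,30,-3],[38,30,0],[38,30,0],[38,30,0]],"turn":[[0,0,0],[0,0,0],[0,0,0],[0,0,0],[0,0,0]]}' 8 >/dev/null;  python3 -m jog '{"hand":[-1,-1,-1,-1,-1],"delta_pos":[[42,31,0],[0,30,0],[0,30,0],[0,0,0],[0,0,0]],"turn":[[0,0,0],[0,0,0],[0,0,0],[0,0,0],[0,0,0]]}' 8; python3 to.py 0.691 -0.055 0.37; python3 -c "
from h import *
save('wrist','w2.png')"
```

```text
t: 8.95
tool_pos: [0.6587, -0.062, 0.3697]
tool_rot: [-2.306, -2.133, 0.0]
wrist_force: [-0.7, -0.7, 0.3]
finger_gap: 0.0879
grip_force: 0.0
t 8.95 tcp [ 0.6587 -0.062   0.3697] tool delta mm [ 9.5 31.6 -0.3] F [-0.7 -0.7  0.3] gap 0.0879 q [-0.27  0.62  0.77  0.    1.76 -0.19]
z [-0.  0. -1.] yaw of tool y deg -4.5
```

View pics/w2.png

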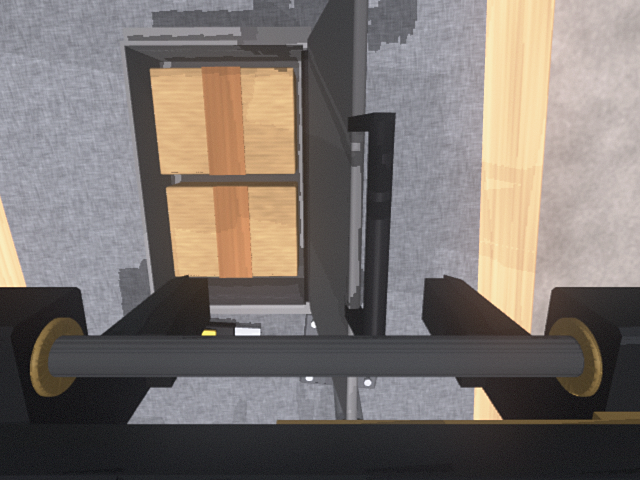

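The wrist view shows the pull bar at column ~378, from row 115 to beyond 335. It is upright in the image, so parallel to the pads, and lies between the fingers.

```bash
python3 -c "
from h import *
d=np.load('pics/w2.png.npz')
for p in((381,130),(378,240),(375,330)): print(onz(d,*p,.31))"
python3 -m jog '{"hand":[-1,-1,-1,-1,-1],"delta_pos":[[4,15,0],[4,15,0],[0,0,0],[0,0,0],[0,0,0]],"turn":[[0,0,0],[0,0,0],[0,0,0],[0,0,0],[0,0,0]]}'; python3 to.py 0.691 -0.055 0.312
```

```text
[0.69461725 0.00286721 0.31      ]
[ 0.69136041 -0.04965387  0.31      ]
[ 0.68801413 -0.09895627  0.31      ]
t: 9.62
tool_pos: [0.6891, -0.0566, 0.3704]
tool_rot: [2.306, 2.132, 0.001]
wrist_force: [-0.2, 0.2, 0.4]
finger_gap: 0.0884
grip_force: 0.0
t 9.625 tcp [ 0.6891 -0.0566  0.3704] tool delta mm [ 1.8  1.7 58.4] F [-0.2  0.2  0.4] gap 0.0884 q [-0.25  0.71  0.6  -0.    1.83 -0.17]
z [ 0.001 -0.    -1.   ] yaw of tool y deg -4.5
```

```bash
python3 -m jog '{"hand":[-1,-1,-1,-1,0.2],"delta_pos":[[1,2,14],[0,0,15],[0,0,15],[0,0,14],[0,0,0]],"turn":[[0,0,0],[0,0,0],[0,0,0],[0,0,0],[0,0,0]]}';python3 -m jog '{"hand":[1,1,1,1,1],"delta_pos":[[0,0,0],[0,0,0],[0,0,0],[0,0,0],[0,0,0]],"turn":[[0,0,0],[0,0,0],[0,0,0],[0,0,0],[0,0,0]]}' 10;python3 -m jog '{"hand":[1,1,1,1,1],"delta_pos":[[0,0,0],[0,0,0],[0,0,0],[0,0,0],[0,0,0]],"turn":[[0,0,0],[0,0,0],[0,0,0],[0,0,0],[0,0,0]]}' 15
cat > arc.py <<'E'
import sys
from h import *
# tote frame: hinge; arc from measured TCP, in plane x/z of tool (tool y ~ tote x, tool z down)
s=env.state();M=R.from_rotvec(s['tool_rot']).as_matrix();xd=M[:,1]*[1,1,0]
H=np.array([.559+.09*.998,-.044-.09*.066,.09])
def off(q): return np.array([-.224*np.cos(q)+.004*np.sin(q),.224*np.sin(q)+.004*np.cos(q)])
G=s['tool_pos']+.003*M[:,2]; o=np.array([np.dot(G-H,xd),G[2]-.09]); q=np.arctan2(o[1],-o[0])+np.arctan2(.004,.224)*-1
print('radius',np.hypot(*o),'q',q,'nominal',off(q),'now',o,'lat',np.dot(G-H,M[:,0]))
q0=q;p=off(q)
for k in range(int(sys.argv[2])):
    q=q-float(sys.argv[1]);n=off(q);print(round(q,3),[round(1e3*(n-p)[0],1),round(-1e3*(n-p)[1],1)]);p=n
E
python3 arc.py 0.1 17; python3 to.py .691 -.055 .312
```

```text
t: 10.25
tool_pos: [0.6914, -0.0556, 0.3102]
tool_rot: [-2.305, -2.132, 0.002]
wrist_force: [0.2, -0.4, 0.3]
finger_gap: 0.08
grip_force: 0.0
t: 10.88
tool_pos: [0.6917, -0.0557, 0.3117]
tool_rot: [2.306, 2.133, -0.0]
wrist_force: [-0.1, -0.1, 0.2]
finger_gap: 0.0301
grip_force: 0.0
t: 11.5
tool_pos: [0.6917, -0.0557, 0.3117]
tool_rot: [-2.306, -2.133, -0.0]
wrist_force: [0.7, -0.2, 0.2]
finger_gap: 0.0108
grip_force: 14.8
radius 0.2229583045848588 q 1.7480292481042765 nominal [0.04343    0.21978588] now [0.04322114 0.21872892] lat -0.002360225221850937
1.648 [np.float64(-22.2), np.float64(-3.2)]
1.548 [np.float64(-22.4), np.float64(-1.0)]
1.448 [np.float64(-22.4), np.float64(1.2)]
1.348 [np.float64(-22.1), np.float64(3.5)]
1.248 [np.float64(-21.7), np.float64(5.6)]
1.148 [np.float64(-21.0), np.float64(7.8)]
1.048 [np.float64(-20.1), np.float64(9.8)]
0.948 [np.float64(-19.0), np.float64(11.8)]
0.848 [np.float64(-17.8), np.float64(13.6)]
0.748 [np.float64(-16.3), np.float64(15.3)]
0.648 [np.float64(-14.7), np.float64(16.9)]
0.548 [np.float64(-12.9), np.float64(18.3)]
0.448 [np.float64(-11.0), np.float64(19.5)]
0.348 [np.float64(-9.0), np.float64(20.5)]
0.248 [np.float64(-7.0), np.float64(21.3)]
0.148 [np.float64(-4.8), np.float64(21.9)]
0.048 [np.float64(-2.6), np.float64(22.2)]
t 11.5 tcp [ 0.6917 -0.0557  0.3117] tool delta mm [ 0.6 -0.8 -0.3] F [ 0.7 -0.2  0.2] gap 0.0108 q [-0.25  0.71  0.76  0.    1.67 -0.17]
z [ 0.  0. -1.] yaw of tool y deg -4.5
```

```bash
python3 -m jog '{"hand":[1,1,1,1,1],"delta_pos":[[0,-22.2,-3.2],[0,-22.4,-1],[0,-22.4,1.2],[0,-22.1,3.5],[0,0,0]],"turn":[[0,0,0],[0,0,0],[0,0,0],[0,0,0],[0,0,0]]}' 15; python3 arc.py 0.1 14|head -8
```

```text
t: 12.12
tool_pos: [0.6021, -0.0489, 0.3101]
tool_rot: [-2.305, -2.131, 0.003]
wrist_force: [1.7, -1.5, -10.2]
finger_gap: 0.0105
grip_force: 15.6
radius 0.22206570908349207 q 1.3412127268466936 nominal [-0.0470811   0.21903281] now [-0.0466671  0.2171068] lat -0.002577706057695779
1.241 [np.float64(-21.6), np.float64(5.8)]
1.141 [np.float64(-20.9), np.float64(7.9)]
1.041 [np.float64(-20.0), np.float64(10.0)]
0.941 [np.float64(-19.0), np.float64(11.9)]
0.841 [np.float64(-17.7), np.float64(13.8)]
0.741 [np.float64(-16.2), np.float64(15.5)]
0.641 [np.float64(-14.6), np.float64(17.0)]
```

```bash
python3 -m jog '{"hand":[1,1,1,1,1],"delta_pos":[[0,-21.6,6.8],[0,-20.9,7.9],[0,-20,10],[0,-19,11.9],[0,0,0]],"turn":[[0,0,0],[0,0,0],[0,0,0],[0,0,0],[0,0,0]]}' 20; python3 arc.py 0.1 10
```

```text
t: 12.75
tool_pos: [0.5221, -0.0426, 0.2742]
tool_rot: [-2.307, -2.133, -0.0]
wrist_force: [5.8, -2.7, -9.1]
finger_gap: 0.0107
grip_force: 20.5
radius 0.22121534913609228 q 0.9421636337398152 nominal [-0.12848549  0.18353059] now [-0.126868    0.18122014] lat -0.0026309344195573326
0.842 [np.float64(-17.7), np.float64(13.7)]
0.742 [np.float64(-16.2), np.float64(15.4)]
0.642 [np.float64(-14.6), np.float64(17.0)]
0.542 [np.float64(-12.8), np.float64(18.4)]
0.442 [np.float64(-10.9), np.float64(19.5)]
0.342 [np.float64(-8.9), np.float64(20.5)]
0.242 [np.float64(-6.8), np.float64(21.3)]
0.142 [np.float64(-4.7), np.float64(21.9)]
0.042 [np.float64(-2.5), np.float64(22.3)]
-0.058 [np.float64(-0.2), np.float64(22.4)]
```

```bash
python3 -m jog '{"hand":[1,1,1,1,1],"delta_pos":[[0,-17,14.5],[0,-16,15.4],[0,-14.4,17],[0,-12.8,18.4],[0,0,0]],"turn":[[0,0,0],[0,0,0],[0,0,0],[0,0,0],[0,0,0]]}' 20; python3 arc.py 0.1 6
```

```text
t: 13.38
tool_pos: [0.4627, -0.0381, 0.2095]
tool_rot: [2.306, 2.132, 0.001]
wrist_force: [2.3, -1.9, -2.9]
finger_gap: 0.0098
grip_force: 20.0
radius 0.21988538211372477 q 0.5406234337095752 nominal [-0.18999623  0.11871577] now [-0.18647649  0.11651652] lat -0.002759091959832481
0.441 [np.float64(-10.9), np.float64(19.6)]
0.341 [np.float64(-8.9), np.float64(20.6)]
0.241 [np.float64(-6.8), np.float64(21.3)]
0.141 [np.float64(-4.6), np.float64(21.9)]
0.041 [np.float64(-2.4), np.float64(22.3)]
-0.059 [np.float64(-0.2), np.float64(22.4)]
```

```bash
python3 -m jog '{"hand":[1,1,1,1,1],"delta_pos":[[0,-5.5,9.8],[0,-5.4,9.8],[0,-4.5,10.3],[0,-4.4,10.3],[0,0,0]],"turn":[[0,0,0],[0,0,0],[0,0,0],[0,0,0],[0,0,0]]}' 20; python3 arc.py 0.05 8; python3 -c "
from h import *
d=save('side','s3.png'); cv2.imwrite('pics/c3.png',cv2.resize(d['frame'][140:360,200:440],None,fx=2.5,fy=2.5))"
```

```text
t: 14.0
tool_pos: [0.4427, -0.0365, 0.1687]
tool_rot: [2.305, 2.131, 0.002]
wrist_force: [6.5, -2.7, -4.4]
finger_gap: 0.0097
grip_force: 20.1
radius 0.21997653625655803 q 0.3334771595562284 nominal [-0.21035049  0.07710169] now [-0.20653927  0.07570473] lat -0.002765181637113345
0.283 [np.float64(-3.6), np.float64(10.6)]
0.233 [np.float64(-3.1), np.float64(10.8)]
0.183 [np.float64(-2.5), np.float64(10.9)]
0.133 [np.float64(-2.0), np.float64(11.0)]
0.083 [np.float64(-1.4), np.float64(11.1)]
0.033 [np.float64(-0.9), np.float64(11.2)]
-0.017 [np.float64(-0.3), np.float64(11.2)]
-0.067 [np.float64(0.3), np.float64(11.2)]
```

View pics/c3.png

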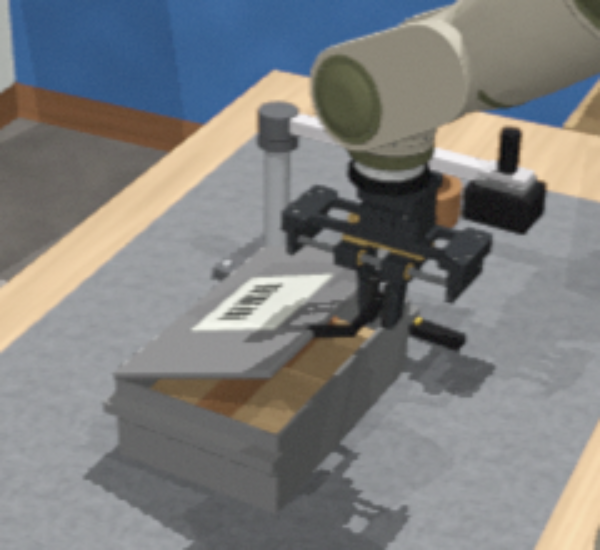

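The lid is about 0.33 rad open, with its bar held between the fingers. The scanner hangs clear to the right. I keep lowering slowly.

```bash
python3 -m jog '{"hand":[1,1,1,1,1],"delta_pos":[[0,-3,10.6],[0,-2.7,10.8],[0,-2.2,10.9],[0,-1.8,11],[0,0,0]],"turn":[[0,0,0],[0,0,0],[0,0,0],[0,0,0],[0,0,0]]}' 20; python3 arc.py 0.05 3
```

```text
t: 14.68
tool_pos: [0.4311, -0.0355, 0.1244]
tool_rot: [-2.305, -2.132, 0.003]
wrist_force: [-3.4, -6.2, -1.6]
finger_gap: 0.0088
grip_force: 19.8
radius 0.22041194378534523 q 0.12507273155043863 nominal [-0.22175126  0.03191206] now [-0.21816444  0.03139588] lat -0.002496119748514485
0.075 [np.float64(-1.3), np.float64(11.1)]
0.025 [np.float64(-0.8), np.float64(11.2)]
-0.025 [np.float64(-0.2), np.float64(11.2)]
```

```bash
python3 -m jog '{"hand":[1,1,1,1,1],"delta_pos":[[0,-0.8,7],[0,-0.6,7],[0,-0.4,7],[0,0,5],[0,0,0]],"turn":[[0,0,0],[0,0,0],[0,0,0],[0,0,0],[0,0,0]]}' 20; python3 arc.py 0.05 1
```

```text
t: 15.3
tool_pos: [0.4284, -0.0352, 0.0983]
tool_rot: [-2.303, -2.131, 0.006]
wrist_force: [-8.2, -8.6, -2.0]
finger_gap: 0.009
grip_force: 19.9
radius 0.2209656059005145 q 0.006118682784329466 nominal [-0.22397133  0.0053705 ] now [-0.22090211  0.00529691] lat -0.0023918650801107925
-0.044 [np.float64(0.0), np.float64(11.2)]
```

```bash
python3 -m jog '{"hand":[1,1,1,1,1],"delta_pos":[[0,0,2],[0,0,2],[0,0,0],[0,0,0],[0,0,0]],"turn":[[0,0,0],[0,0,0],[0,0,0],[0,0,0],[0,0,0]]}' 20; python3 -c "
from h import *
d=save('side','s4.png'); cv2.imwrite('pics/c4.png',cv2.resize(d['frame'][190:350,220:420],None,fx=3,fy=3))"
```

```text
t: 15.92
tool_pos: [0.4282, -0.0352, 0.0944]
tool_rot: [-2.302, -2.131, 0.006]
wrist_force: [-9.1, -6.8, -1.6]
finger_gap: 0.0088
grip_force: 19.9
```

View pics/c4.png

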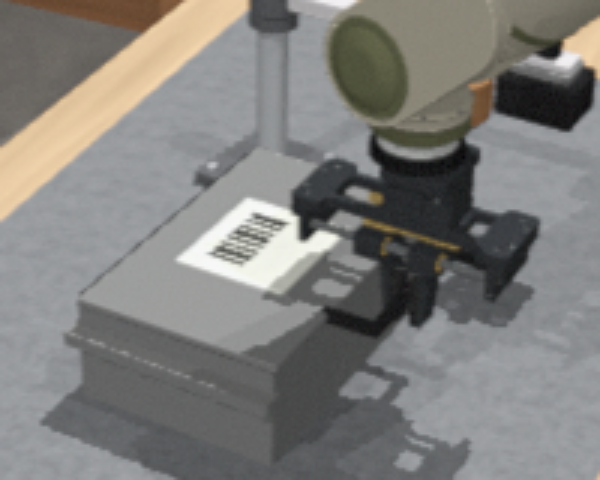

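The lid looks nearly level on the rim, and its bar is still held. I press down further until contact force appears.

```bash
python3 -m jog '{"hand":[1,1,1,1,1],"delta_pos":[[0,0,2],[0,0,1],[0,0,0],[0,0,0],[0,0,0]],"turn":[[0,0,0],[0,0,0],[0,0,0],[0,0,0],[0,0,0]]}' 20;python3 -m jog '{"hand":[1,1,1,1,1],"delta_pos":[[0,0,2],[0,0,1],[0,0,0],[0,0,0],[0,0,0]],"turn":[[0,0,0],[0,0,0],[0,0,0],[0,0,0],[0,0,0]]}' 20
```

```text
t: 16.6
tool_pos: [0.4282, -0.0352, 0.0914]
tool_rot: [-2.302, -2.131, 0.006]
wrist_force: [-8.7, -9.0, -1.7]
finger_gap: 0.0086
grip_force: 19.9
t: 17.23
tool_pos: [0.4282, -0.0351, 0.0898]
tool_rot: [-2.302, -2.131, 0.006]
wrist_force: [-16.0, -5.0, 20.0]
finger_gap: 0.0085
grip_force: 18.7
```

```bash
python3 -m jog '{"hand":[0.5,0.5,0.5,0.5,0.5],"delta_pos":[[0,0,0],[0,0,0],[0,0,0],[0,0,0],[0,0,0]],"turn":[[0,0,0],[0,0,0],[0,0,0],[0,0,0],[0,0,0]]}' 20;python3 -m jog '{"hand":[0.5,0.5,0.5,0.5,0.5],"delta_pos":[[0,0,-4],[0,0,-8],[0,0,-8],[0,0,-8],[0,0,0]],"turn":[[0,0,0],[0,0,0],[0,0,0],[0,0,0],[0,0,0]]}' 20; python3 -c "
from h import *
d=save('side','s5.png'); cv2.imwrite('pics/c5.png',cv2.resize(d['frame'][190:350,220:420],None,fx=3,fy=3))"
```

```text
t: 17.85
tool_pos: [0.4304, -0.0352, 0.0898]
tool_rot: [-2.306, -2.133, -0.0]
wrist_force: [-0.3, -0.4, -0.0]
finger_gap: 0.0223
grip_force: 0.0
t: 18.48
tool_pos: [0.4307, -0.0353, 0.1185]
tool_rot: [2.305, 2.132, 0.001]
wrist_force: [0.0, 0.4, 0.4]
finger_gap: 0.0219
grip_force: 0.0
```

View pics/c5.png

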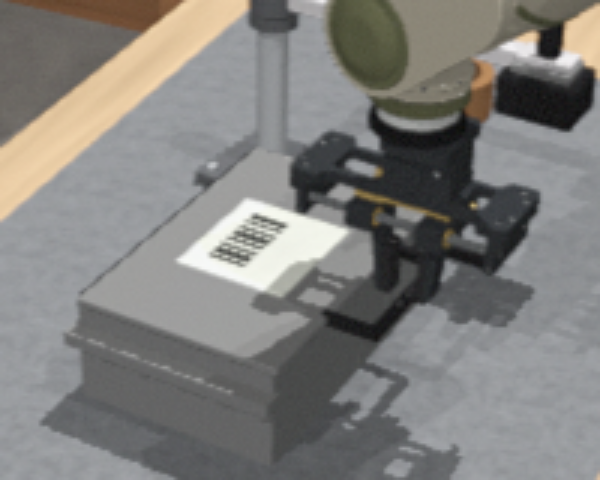

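The lid is shut flush on the rim and the fingers are free above the bar. Now I rise, turn the tool back, and return to the knob.

```bash
python3 -m jog '{"hand":[-0.2,-1,-1,-1,-1],"delta_pos":[[0,0,-50],[0,0,-50],[0,0,-50],[0,0,-50],[0,0,0]],"turn":[[0,0,0],[0,0,0],[0,0,0.18],[0,0,0.18],[0,0,0.18]]}' 8 >/dev/null;  python3 -m jog '{"hand":[-1,-1,-1,-1,-1],"delta_pos":[[0,0,0],[0,0,0],[0,0,0],[0,0,0],[0,0,0]],"turn":[[0,0,0.18],[0,0,0.18],[0,0,0.18],[0,0,0.18],[0,0,0.18]]}' 8 >/dev/null; python3 -m jog '{"hand":[-1,-1,-1,-1,-1],"delta_pos":[[0,0,0],[0,0,0],[0,0,0],[0,0,0],[0,0,0]],"turn":[[0,0,0.18],[0,0,0.18],[0,0,0],[0,0,0],[0,0,0]]}' 8; python3 to.py 0.4007 -0.2755 0.31; python3 - <<'E'
from h import *
d=save('top','top5.png');f=d['frame'];hsv=cv2.cvtColor(f,cv2.COLOR_BGR2HSV)
m=((hsv[...,1]<30)&(hsv[...,2]>200)).astype(np.uint8);m[:150]=0;m[300:]=0;m[:,:240]=0;m[:,:]*=1
n,_,st,c=cv2.connectedComponentsWithStats(m)
for i in range(1,n):
    if st[i,4]>60: print(st[i],c[i],onz(d,*c[i],.099))
E
```

```text
t: 20.4
tool_pos: [0.4304, -0.0352, 0.3178]
tool_rot: [-3.105, 0.478, 0.0]
wrist_force: [-0.4, 0.4, 0.7]
finger_gap: 0.088
grip_force: 0.0
t 20.4 tcp [ 0.4304 -0.0352  0.3178] tool delta mm [ 43.9 238.1   7.8] F [-0.4  0.4  0.7] gap 0.088 q [-0.35  0.06  1.65  0.    1.43  1.52]
z [-0.  0. -1.] yaw of tool y deg -107.5
[399 198  17 100 835] [407.54610778 248.03233533] [ 0.54381195 -0.30496598  0.099     ]
[ 286  219   46   42 1212] [309.27557756 239.13778878] [ 0.56125796 -0.04894333  0.099     ]
```

```bash
python3 -m jog '{"hand":[-1,-1,-1,-1,-1],"delta_pos":[[9,48,0],[9,48,0],[9,48,0],[9,48,0],[8,46,0]],"turn":[[0,0,0],[0,0,0],[0,0,0],[0,0,0],[0,0,0]]}' 8 >/dev/null;  python3 -m jog '{"hand":[-1,-1,-1,-1,-1],"delta_pos":[[0,0,0],[0,0,0],[0,0,0],[0,0,0],[0,0,0]],"turn":[[0,0,0],[0,0,0],[0,0,0],[0,0,0],[0,0,0]]}' 8; python3 to.py 0.4007 -0.2755 0.243
```

```text
t: 21.7
tool_pos: [0.4005, -0.275, 0.318]
tool_rot: [3.105, -0.479, 0.0]
wrist_force: [-0.1, 0.0, -0.6]
finger_gap: 0.0883
grip_force: 0.0
t 21.7 tcp [ 0.4005 -0.275   0.318 ] tool delta mm [ 0.3  0.4 75. ] F [-0.1  0.  -0.6] gap 0.0883 q [-0.84  0.19  1.51  0.    1.44  1.03]
z [ 0. -0. -1.] yaw of tool y deg -107.6
```

```bash
python3 -m jog '{"hand":[-1,-1,-1,-1,-1],"delta_pos":[[0,0,25],[0,0,25],[0,0,15],[0,0,10],[0,0,0]],"turn":[[0,0,0],[0,0,0],[0,0,0],[0,0,0],[0,0,0]]}' 8; python3 -m jog '{"hand":[1,1,1,1,1],"delta_pos":[[0,0,0],[0,0,0],[0,0,0],[0,0,0],[0,0,0]],"turn":[[0,0,0],[0,0,0],[0,0,0],[0,0,0],[0,0,0]]}' 8 >/dev/null;python3 -m jog '{"hand":[1,1,1,1,1],"delta_pos":[[0,0,0],[0,0,0],[0,0,0],[0,0,0],[0,0,0]],"turn":[[0,0,0],[0,0,0],[0,0,0],[0,0,0],[0,0,0]]}' 8; python3 - <<'E'
from h import *
s=env.state();M=R.from_rotvec(s['tool_rot']);h=np.array([.6747,-.2984]);p=s['tool_pos'][:2]
r=p-h;rr=np.hypot(*r);a0=np.arctan2(-r[0],r[1]);prev=p
L=np.array([.560,-.046])-h;a1=np.arctan2(-L[0],L[1]);print(p,rr,a0,a1)
for a in np.linspace(a0,a1,13)[1:]:
    n=h+rr*np.array([-np.sin(a),np.cos(a)]);print((M.inv().apply(np.r_[n-prev,0])*1e3).round(1),n.round(3));prev=n
E
```

```text
t: 22.32
tool_pos: [0.4004, -0.2754, 0.2427]
tool_rot: [-3.104, 0.481, 0.0]
wrist_force: [-0.3, 0.5, 0.6]
finger_gap: 0.0884
grip_force: 0.0
t: 23.58
tool_pos: [0.4004, -0.2754, 0.2428]
tool_rot: [-3.105, 0.481, 0.0]
wrist_force: [0.0, 0.9, 1.3]
finger_gap: 0.0237
grip_force: 8.0
[ 0.40040334 -0.27540029] 0.27525923063110536 1.487142260616354 0.4265379382150283
[ -4.3 -23.9   0. ] [ 0.404 -0.251]
[ -2.2 -24.2   0. ] [ 0.409 -0.228]
[ -0.1 -24.3   0. ] [ 0.416 -0.204]
[  2.1 -24.2   0. ] [ 0.425 -0.182]
[  4.2 -24.    0. ] [ 0.437 -0.16 ]
[  6.3 -23.5   0. ] [ 0.45 -0.14]
[  8.4 -22.8   0. ] [ 0.465 -0.121]
[ 10.3 -22.    0. ] [ 0.481 -0.103]
[ 12.2 -21.    0. ] [ 0.499 -0.086]
[ 14.1 -19.8   0. ] [ 0.519 -0.072]
[ 15.8 -18.5   0. ] [ 0.539 -0.059]
[ 17.3 -17.1   0. ] [ 0.561 -0.048]
```

```bash
python3 -m jog '{"hand":[1,1,1,1,1],"delta_pos":[[-4.3,-23.9,0],[-2.2,-24.2,0],[-0.1,-24.3,0],[2.1,-24.2,0],[4.2,-24,0]],"turn":[[0,0,0],[0,0,0],[0,0,0],[0,0,0],[0,0,0]]}' 8; python3 -m jog '{"hand":[1,1,1,1,1],"delta_pos":[[6.3,-23.5,0],[8.4,-22.8,0],[10.3,-22,0],[12.2,-21,0],[0,0,0]],"turn":[[0,0,0],[0,0,0],[0,0,0],[0,0,0],[0,0,0]]}' 8 ;python3 -m jog '{"hand":[1,1,1,1,1],"delta_pos":[[7,-9.9,0],[7.1,-9.9,0],[7.9,-9.3,0],[7.9,-9.2,0],[0,0,0]],"turn":[[0,0,0],[0,0,0],[0,0,0],[0,0,0],[0,0,0]]}' 8; python3 to.py .561 -.048 .243
```

```text
t: 24.2
tool_pos: [0.4365, -0.1597, 0.2427]
tool_rot: [3.104, -0.481, -0.001]
wrist_force: [-1.8, -1.0, -0.4]
finger_gap: 0.024
grip_force: 8.0
t: 24.82
tool_pos: [0.4994, -0.0856, 0.2426]
tool_rot: [-3.104, 0.478, 0.001]
wrist_force: [-0.9, 2.1, 1.7]
finger_gap: 0.0236
grip_force: 8.0
t: 25.45
tool_pos: [0.5399, -0.0587, 0.2427]
tool_rot: [-3.105, 0.479, -0.001]
wrist_force: [-0.9, 2.6, -0.6]
finger_gap: 0.0237
grip_force: 8.0
t 25.45 tcp [ 0.5399 -0.0587  0.2427] tool delta mm [ 16.9 -16.6  -0.3] F [-0.9  2.6 -0.6] gap 0.0237 q [-0.32  0.37  1.47  0.    1.3   1.55]
z [ 0.001 -0.    -1.   ] yaw of tool y deg -107.6
```

```bash
python3 -m jog '{"hand":[1,1,1,1,1],"delta_pos":[[8.5,-8.5,0],[8.5,-8.3,0],[0,0,0],[0,0,0],[0,0,0]],"turn":[[0,0,0],[0,0,0],[0,0,0],[0,0,0],[0,0,0]]}' 8; python3 -m jog '{"hand":[-1,-1,-1,-1,-1],"delta_pos":[[0,0,0],[0,0,0],[0,0,0],[0,0,0],[0,0,0]],"turn":[[0,0,0],[0,0,0],[0,0,0],[0,0,0],[0,0,0]]}' ;python3 -m jog '{"hand":[-1,-1,-1,-1,-1],"delta_pos":[[0,0,-20],[0,0,-30],[0,0,-30],[0,0,0],[0,0,0]],"turn":[[0,0,0],[0,0,0],[0,0,0],[0,0,0],[0,0,0]]}' 
python3 -m jog '{"hand":[-1,-1,-1,-1,-1],"delta_pos":[[-20,40,0],[-20,40,0],[-20,40,0],[-20,40,0],[-20,40,0]],"turn":[[0,0,0],[0,0,0],[0,0,0],[0,0,0],[0,0,0]]}' 
python3 -m jog '{"hand":[-1,-1,-1,-1,-1],"delta_pos":[[-20,40,0],[-20,40,0],[0,0,0],[0,0,0],[0,0,0]],"turn":[[0,0,0],[0,0,0],[0,0,0],[0,0,0],[0,0,0]]}' |head -2
python3 -c "
from h import *
d=save('top','top6.png'); cv2.imwrite('pics/c6.png',cv2.resize(d['frame'][130:310,120:510],None,fx=2,fy=2))"
```

```text
t: 26.08
tool_pos: [0.5604, -0.0484, 0.2427]
tool_rot: [3.104, -0.481, 0.0]
wrist_force: [0.8, 0.2, -4.3]
finger_gap: 0.0234
grip_force: 8.0
t: 26.7
tool_pos: [0.5604, -0.0482, 0.2429]
tool_rot: [3.105, -0.481, 0.0]
wrist_force: [0.1, -0.5, -0.5]
finger_gap: 0.0714
grip_force: 0.0
t: 27.32
tool_pos: [0.5601, -0.0481, 0.3216]
tool_rot: [-3.104, 0.481, 0.003]
wrist_force: [-1.0, 0.8, -0.5]
finger_gap: 0.088
grip_force: 0.0
t: 27.95
tool_pos: [0.4032, -0.2092, 0.3215]
tool_rot: [-3.104, 0.48, 0.003]
wrist_force: [0.6, -0.5, 0.3]
finger_gap: 0.0881
grip_force: 0.0
t: 28.58
tool_pos: [0.3428, -0.272, 0.3225]
```

View pics/c6.png

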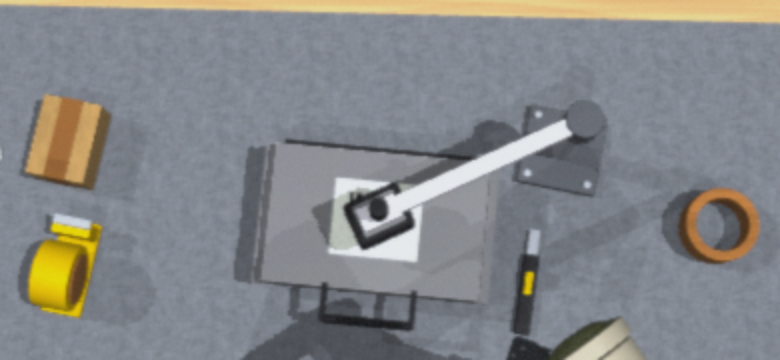

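The final view shows the lid shut and the knob at about (378,208), projecting to within a few mm of the label centre. The bystanders are in place and the gripper is clear, so I'm handing in.

```bash
python3 -c "
from h import *
print(ticket.job_done())"
```

```text
the job is handed in; nothing more can be done
None
```

I handed the job in at about 28.6 s: the scanner was swung clear, the lid lowered gently until shut, and the scanner returned to within about 5 mm of the label's centre by the last picture, with the gripper clear and the bystanders where they were; the hand-in returned no verdict.

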